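Preload a detector carrier against a sprung stop

TASK

Pick up the blue detector head and lower its saddle astride the square bar, seated down on it and still clear of the sprung stop's red plunger; then slide it along the bar against the plunger until the plunger is about half way in (its green sleeve just disappears), never all the way. Finish while still holding it pressed there, steadily, so that a colleague can tighten the clamp screw. Leave the objective, the screwdriver and the screw tray where they are.

Things in the scene. Friction and masses are not known exactly. Their poses are not given: they have to be found in the camera images.
- carrier_center (a point): Centre, half-way up, of the loose detector carrier: a blue block on a grey saddle, 38 mm wide (its x), 60 mm long (its y), 86 mm tall (its z), 0.3 to 0.6 kg. It starts standing upright on its saddle legs, this point 43 mm above its underside. The blue block is the upper 42 mm, with flat x faces: grip it across x.
- carrier: The same carrier, origin at the centre of its underside, same axes. Its saddle channel is open below and runs along y right through: 26 mm wide, 36 mm deep from the underside, its lowest 10 mm flared to 34 mm inside (44 mm outside). Both y ends are flat and alike; either may meet the stop.
- bar_top (a point): Middle of the top face of the fixed square aluminium bar, which runs along this frame's y axis (z up): 20 mm wide in x, 20 mm tall, 420 mm long, top face 120 mm above the table. Two 30 mm posts under the bar at y = -195 and +195 mm, on 60 by 70 mm feet. With the carrier seated astride the bar, carrier_center is 7 mm above bar_top.
- stop: Black sprung stop clamped on the bar, nearer its +y end: housing 40 mm in x, 30 mm in y, rising 44 mm above the bar's top; small side cheeks reach 24 mm below it. Origin on the bar's top face under the housing's middle; axes parallel to the bar's. Its place along the bar varies. The plunger sticks out of its -y face.
- plunger_face (a point): Middle of the round red plunger head (22 mm diameter) at its outer face, which the carrier meets; it looks along the bar's -y, 22 mm above the bar's top. At rest it stands 30 mm out from the housing (45 mm from the stop's origin); it moves with the plunger.
- plunger (a joint): How far the plunger is pushed in towards the bar's +y, in m: 0 at rest, 0.018 fully in (bottomed), half way 0.009, where the 9 mm green sleeve next to the housing has just vanished. Spring: 2.7 N to start it, 0.9 N more per mm, so about 11 N at half way and 19 N fully in.
- objective: Bystander: brass microscope objective, 34 mm diameter, 46 mm tall, standing; origin at its underside.
- driver: Bystander: screwdriver lying on the table, orange handle, 170 mm long along its x; origin underneath it.
- screw_tray: Bystander: white divided screw tray, 70 by 100 by 30 mm, beyond the bar; origin at the centre of its underside.
Mind the look-alikes: they are no part of the job. Of the things that look like the carrier, take the one that is farthest from the robot's base at the start.

How it is judged:
By the outcome, as a careful person would: the job done as asked, in the order asked, and still so for the second after the job is handed in, while the arm keeps its last pose, push and grip.
It also fails if it takes over 45 s, if anything falls off the work surface, if the arm or the gripper's body presses on something with over 40 N, if the wrist force passes 120 N, or if a joint passes its speed limit or range.

ROBOT

A 7-joint arm with a two-finger parallel gripper is mounted at the origin on the work surface. World frame = base frame: x ahead of the robot, y to its left, z up, the work surface at z = 0. Lengths are in m, angles in rad, forces in N, time in s.
With the tool pointing down it reaches from about 0.425 to 0.925 m from the base axis. Payload 6.8 kg.
Tool frame: the origin (TCP) lies at the very end of the fingers, on their centre line; the grasp point (between the pads) lies 19 mm behind it; z points along the fingers, y is the line along which they close (so a half turn about z gives the same grasp; the last joint's range is limited). The gripper opens to 85 mm and grips with 20 to 120 N. Pads are 22 mm wide; open, the fingers measure 114 mm over their backs; the gripper's body (76 mm by 85 mm) begins 54 mm behind the grasp point. The pads swing forward as they close: fully open they stand 13 mm farther back than shut.
Start: joints at [-0.108, 0.477, 0.022, 1.555, -0.011, 1.109, -0.083], TCP at [0.675, 0, 0.231] pointing down, gripper open.
Joint ranges: [-2.96, 2.96], [-0.34, 2.1], [-1.41, 1.46], [0.24, 2.44], [-1.37, 4.51], [0.17, 1.92], [-2.96, 2.96]. Speed limits (rad/s): [2.39, 2.39, 3.14, 3.14, 3.14, 3.14, 3.14].

INTERFACE

Orientations are given as a unit quaternion [w, x, y, z].
In Python, from station import bot gives the robot as it stands.
- The arm moves only by the tool jog_arm, never from a script. Its argument "motion" is a list of rows, each a list of 7 numbers: the turn, a rotation vector about the tool's x, y, z in rad, then the shift along the tool's x, y, z in mm, then the finger opening in mm, from 0 to 85.4. A call has 1 to 10 rows; each row is the pose to reach, as a shift and turn from the pose commanded when the call began, along the tool's axes at that moment; what a row does not reach only later rows make up. A row lasts 1/8 s, in which the tool goes at most 62.5 mm and 10.7 degrees, less where a joint would pass 70% of its speed; a pose out of reach is approached as far as the arm can. A call with a gripper value outside its range is refused whole. The fingers move at their own pace and stop on an object; "grip_force" is the grip in N (left out, the last holds). Time passes only in rows, so rows that repeat a pose let the fingers close. It gives the time, the measured TCP pose, the force, the opening and the grip force at its end, in the units of the state.
- bot.get_obs(): the state, without advancing time (a new reading comes with each control period).
- bot.read_camera(name): name is "scene" or "side" or "wrist"; returns a dict with "pixels" (384x512x3 uint8, red, green, blue), "camera_matrix" (3x3 intrinsics, pixels), "distortion" ([k1, k2, p1, p2, k3] as OpenCV has them; the pictures are not rectified), "T" (4x4, takes a point from camera to world coordinates); the wrist camera has in their place "tool_from_camera" (4x4, takes a point from camera to tool coordinates, whose origin is the TCP and whose axes are the flange's). Camera axes: x right, y down, z forward; pixel columns grow to the right and rows downward; lengths in m; the calibration is good to about 2 mm. A picture is of the moment at which its call begins: read the wrist's pose just before it. There is no depth.
- bot.hand_in(): hands the job in; it is judged then, once.
Trained networks look in a picture, given as the dict that the camera call returned (one of the last four; its "shot" number tells which), for a name from the list of things; names that differ only in an ending like _2 or _b are one class to them, and where a whole thing is asked for, a point or a joint stands for the part that bears it (a point fixed in the world has none). Each returns a list of dicts, best first, with "score" (0 to 1); they miss things now and then, are a little off and sometimes report something else, mostly with a low value. They report only what shows in the picture. A call takes as long as a camera call. They do not tell look-alikes from the thing itself.
- bot.spot_in(thing, picture): "xy" ([column, row] in pixels, amid what is visible of it).
- bot.tip_of(thing, picture): "xy" ([column, row] in pixels: a listed point, or the origin of a listed thing).
The state is a dict: "t": time; "q": joint angles; "joint_vel": joint speeds; "joint_torque": joint torques, N m; "eef_pos": TCP position; "tool_rot": TCP orientation; "contact_force": force on the tool from outside, world axes, zero at the start; "torque": the same for the moment, N m; "gripper_width": opening from 0.0 (shut) to 1.0 (fully open); "grasp_force": force on a finger pad.
Only numpy, scipy, OpenCV 4.12 (cv2) and the standard library are available. Lean on these libraries where they do the work, as an engineer would, in place of code of your own. Each camera call takes 0.05 s, during which the arm holds its last target. There are 200 camera calls.

## Working session

There is one attempt and no reset: what is moved stays moved. The work goes in short steps, Python scripts to look and compute and a tool call to move; the robot and the scene stay as the last step left them, time stands still between calls to the robot, and variables do not carry over. Pictures are saved under pics/ and viewed, at most 10 in all, crops included, and the job is handed in when it is done.

Besides the shell and the picture viewer there is one more tool, called as a command line: name --pt "numbers of a row" for each row, then --argument value for the rest. jog_arm: Moves the arm, as the interface text tells. Its arguments: {"type":"object","properties":{"motion":{"type":"array"},"grip_force":{"type":"number"}},"required":["motion"]}

```bash
mkdir -p pics; ls; cat > h.py <<'E'
import numpy as np, cv2
from station import bot
from scipy.spatial.transform import Rotation as R
def rot(q): return R.from_quat([q[1],q[2],q[3],q[0]]).as_matrix()
def T_of(name,p,o=None):
    if name!="wrist": return np.array(p["T"])
    M=np.eye(4); M[:3,:3]=rot(o["tool_rot"]); M[:3,3]=o["eef_pos"]
    return M@np.array(p["tool_from_camera"])
def shot(name):
    o=bot.get_obs(); p=bot.read_camera(name); return p,T_of(name,p,o)
def ray(p,T,xy):
    u=cv2.undistortPoints(np.array([[xy]],float),np.array(p["camera_matrix"]),np.array(p["distortion"],float))[0,0]
    d=T[:3,:3]@np.array([u[0],u[1],1]); return T[:3,3],d/np.linalg.norm(d)
def onz(r,z): return r[0]+r[1]*(z-r[0][2])/r[1][2]
def tri(rs):
    A=np.zeros((3,3));b=np.zeros(3)
    for o,d in rs:
        P=np.eye(3)-np.outer(d,d);A+=P;b+=P@o
    x=np.linalg.solve(A,b); return x,[np.linalg.norm(np.cross(d,x-o)) for o,d in rs]
def proj(p,T,X):
    X=np.atleast_2d(X); C=np.linalg.inv(T); 
    return cv2.projectPoints(X,cv2.Rodrigues(C[:3,:3])[0],C[:3,3],np.array(p["camera_matrix"]),np.array(p["distortion"],float))[0][:,0]
def save(p,f): cv2.imwrite(f,cv2.cvtColor(p["pixels"],cv2.COLOR_RGB2BGR))
E
cat > a.py <<'E'
from h import *
np.set_printoptions(precision=3,suppress=True)
o=bot.get_obs(); print(o["t"],o["eef_pos"],o["tool_rot"],o["contact_force"])
ims=[]
for n in ["scene","side"]:
    p,T=shot(n); ims.append(p["pixels"]); print(n,T[:3,3],T[:3,2])
    for th in ["carrier_center","carrier","bar_top","stop","plunger_face","objective","driver","screw_tray"]:
        print(th,[(np.round(d["xy"],1).tolist(),round(d["score"],2)) for d in bot.tip_of(th,p)[:4]])
    save(p,f"pics/{n}0.png")
E
python3 a.py
```

```text
pics
0.0 [ 0.674 -0.     0.23 ] [-0.001  0.707  0.707 -0.001] [ 1.015 -0.179  0.199]
scene [ 0.887 -0.495  1.028] [-0.299  0.439 -0.847]
carrier_center [([229.0, 101.2], 0.87), ([174.8, 173.2], 0.81), ([227.1, 176.3], 0.57), ([201.9, 146.5], 0.56)]
carrier [([228.3, 112.4], 0.96), ([207.4, 155.5], 0.95), ([230.2, 185.6], 0.87), ([279.5, 202.7], 0.73)]
bar_top [([281.8, 201.3], 0.76)]
stop [([301.5, 169.7], 0.97)]
plunger_face [([350.0, 251.5], 0.5)]
objective [([274.2, 102.8], 0.69), ([228.8, 177.0], 0.5)]
driver [([128.1, 275.2], 0.84)]
screw_tray [([350.2, 250.9], 0.64)]
side [0.131 0.784 0.79 ] [ 0.385 -0.7   -0.601]
carrier_center [([326.1, 304.5], 0.89), ([333.6, 251.5], 0.79), ([304.5, 222.1], 0.63), ([360.2, 224.6], 0.62)]
carrier [([357.4, 237.4], 0.94), ([336.3, 267.6], 0.8), ([302.6, 240.0], 0.77), ([325.8, 324.6], 0.62)]
bar_top [([242.6, 171.8], 0.93)]
stop [([226.6, 193.1], 0.63)]
plunger_face [([234.2, 176.5], 0.58)]
objective [([261.2, 344.3], 0.63)]
driver [([363.7, 174.3], 0.69)]
screw_tray [([180.4, 201.4], 0.93)]
```

View pics/scene0.png

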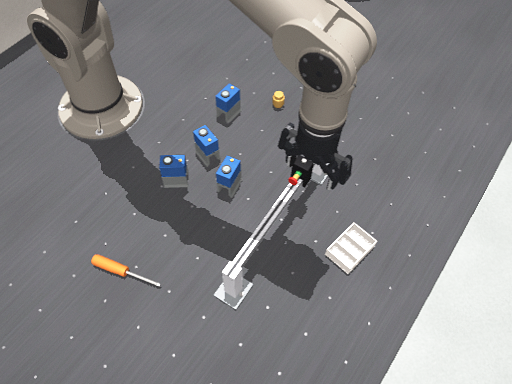

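View pics/side0.png

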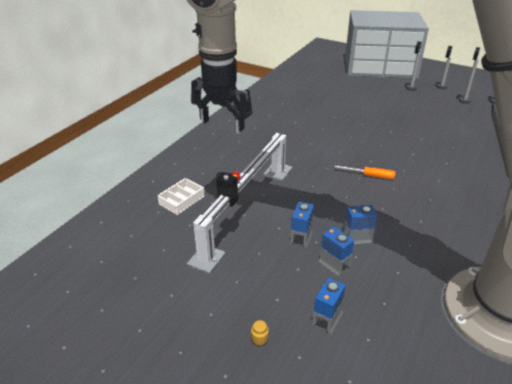

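The scene view shows four blue carriers, at A (228,103), B (206,143), C (173,167) and D (229,173). In the side view they are at A (329,303), B (337,250), C (361,220) and D (303,222). The bar runs from (233,268) up to the stop near (300,172), with red head at (294,180).

```bash
cat > b.py <<'E'
from h import *
np.set_printoptions(precision=4,suppress=True)
ps,Ts=shot("scene"); pd,Td=shot("side")
def allof(p,th):
    return [np.array(d["xy"]) for d in bot.tip_of(th,p)+bot.spot_in(th,p)]
for th in ["carrier_center","carrier"]:
    for a in bot.tip_of(th,ps):
        for b in bot.tip_of(th,pd):
            x,e=tri([ray(ps,Ts,a["xy"]),ray(pd,Td,b["xy"])])
            if max(e)<.006 and -0.02<x[2]<.15: print(th,np.round(a["xy"]),np.round(b["xy"]),x,np.round(e[0],4),"dist",np.hypot(x[0],x[1]).round(3),round(a["score"],2),round(b["score"],2))
# bar: ends of bar top clicked from picture
for nm,p,T,pts in [("scene",ps,Ts,[(234,266),(298,180)]),("side",pd,Td,[(204,214),(281,137)])]:
    print(nm,[onz(ray(p,T,q),.12) for q in pts])
print("red scene,side",tri([ray(ps,Ts,(293,181)),ray(pd,Td,(237,175))]))
for n,p,x,y,w,h in [("s",ps,150,70,100,130),("s2",ps,210,140,130,170),("d",pd,180,120,120,150)]:
    im=cv2.cvtColor(p["pixels"][y:y+h,x:x+w],cv2.COLOR_RGB2BGR); cv2.imwrite(f"pics/c_{n}.png",cv2.resize(im,None,fx=3.5,fy=3.5,interpolation=cv2.INTER_CUBIC))
a=cv2.imread("pics/c_s2.png");b=cv2.imread("pics/c_d.png");H=max(a.shape[0],b.shape[0]);f=lambda m:cv2.copyMakeBorder(m,0,H-m.shape[0],0,0,cv2.BORDER_CONSTANT)
m=np.hstack([f(a),f(b)]);cv2.imwrite("pics/both.png",m[:600,:]);print(m.shape)
E
python3 b.py
```

```text
carrier_center [203. 143.] [336. 252.] [0.3473 0.0469 0.0436] 0.0057 dist 0.35 0.78 0.69
carrier_center [228. 102.] [327. 305.] [0.3105 0.1958 0.0454] 0.0023 dist 0.367 0.75 0.73
carrier_center [175. 173.] [358. 225.] [ 0.3416 -0.0656  0.0367] 0.0004 dist 0.348 0.66 0.72
carrier [175. 180.] [354. 234.] [ 0.3442 -0.0661  0.007 ] 0.0048 dist 0.351 0.85 0.67
carrier [208. 155.] [336. 268.] [ 0.3495  0.0506 -0.0063] 0.0015 dist 0.353 0.84 0.82
carrier [226. 109.] [327. 325.] [0.2987 0.2057 0.0016] 0.0053 dist 0.363 0.79 0.88
carrier [231. 187.] [301. 239.] [ 0.4593  0.006  -0.006 ] 0.002 dist 0.459 0.73 0.88
scene [array([ 0.6349, -0.2035,  0.12  ]), array([0.6257, 0.0504, 0.12  ])]
side [array([0.624 , 0.1599, 0.12  ]), array([ 0.6276, -0.2096,  0.12  ])]
red scene,side (array([0.623 , 0.0273, 0.1421]), [np.float64(0.001714463619314921), np.float64(0.0017144636193147534)])
(595, 875, 3)
```

```bash
python3 - <<'E'
import cv2,numpy as np
a=cv2.imread("pics/scene0.png")[80:205,150:320];b=cv2.imread("pics/side0.png")[130:275,180:320]
g=lambda m:cv2.resize(m,(400,int(m.shape[0]*400/m.shape[1])),interpolation=cv2.INTER_CUBIC)
a,b=g(a),g(b);H=max(len(a),len(b));f=lambda m:cv2.copyMakeBorder(m,0,H-len(m),0,0,0)
cv2.imwrite("pics/crop.png",np.hstack([f(a),f(b)]))
E
```

```text
(no output)
```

View pics/crop.png

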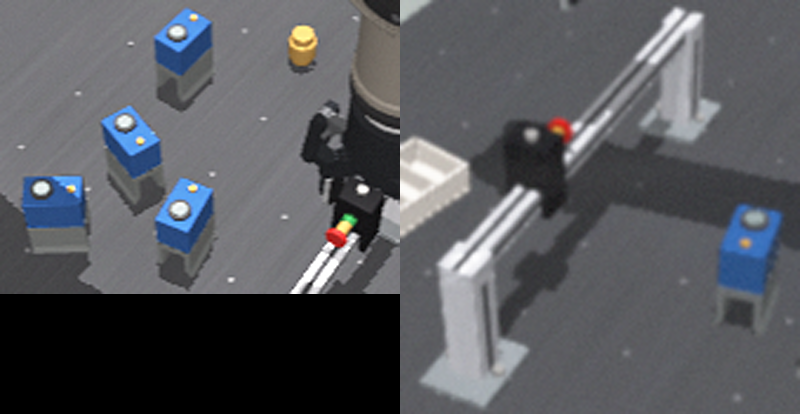

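Candidates are A (228,103) at 0.37 m, B (206,143) at 0.35 m, C (173,167) at 0.35 m and D (229,173) at 0.46 m from the base. I choose D as the farthest. The crop shows it upright with its long axis nearly along the bar, and the plunger's red head and green sleeve facing -y.

jog_arm --pt "0 0 0 0 -45 -40 85" --pt "0 0 0 0 -100 -60 85" --pt "0 0 0 0 -155 -60 85" --pt "0 0 0 0 -190 -60 85" --pt "0 0 0 0 -190 -60 85"

```text
t: 2.08
eef_pos: [0.4831, -0.0001, 0.2918]
tool_rot: [0.0, 0.707, 0.707, 0.0]
contact_force: [0.6, 0.3, -0.7]
gripper_width: 0.994
grasp_force: 0.0
```

```bash
cat > c.py <<'E'
import sys
from h import *
np.set_printoptions(precision=4,suppress=True)
o=bot.get_obs(); print(o["t"],o["eef_pos"],o["tool_rot"],o["contact_force"],o["gripper_width"])
p,T=shot("wrist"); print("cam",T[:3,3],T[:3,0],T[:3,2])
for th in sys.argv[2:]:
    for d in bot.tip_of(th,p)[:4]:
        r=ray(p,T,d["xy"]); z={"carrier_center":.043,"carrier":0,"bar_top":.12,"stop":.12,"plunger_face":.142}[th]
        print(th,np.round(d["xy"],1),round(d["score"],2),onz(r,z))
save(p,sys.argv[1])
E
python3 c.py pics/w1.png carrier_center carrier bar_top stop plunger_face
```

```text
2.075 [ 0.4831 -0.0001  0.2918] [0.0001 0.7071 0.7072 0.0002] [ 0.6133  0.2681 -0.6947] 0.9935927897971812
cam [0.4832 0.0817 0.4339] [1.     0.0007 0.0006] [ 0.0008 -0.3183 -0.948 ]
carrier_center [154.6 124.8] 0.83 [0.3536 0.0437 0.043 ]
carrier_center [240.3 154.3] 0.79 [0.4611 0.0063 0.043 ]
carrier_center [151.6 202.5] 0.55 [ 0.3382 -0.0606  0.043 ]
carrier_center [388.1 190.1] 0.29 [ 0.6602 -0.0426  0.043 ]
carrier [163.2 195.5] 0.93 [ 0.341 -0.065 -0.   ]
carrier [239.6 147.1] 0.8 [0.4578 0.0085 0.    ]
carrier [163.4 123. ] 0.7 [0.3519 0.0421 0.    ]
bar_top [387.6 191.3] 0.84 [ 0.625  -0.0195  0.12  ]
stop [397.1 107.5] 0.75 [0.6222 0.0681 0.12  ]
plunger_face [401.3 153.9] 0.93 [0.623  0.0258 0.142 ]
```

View pics/w1.png

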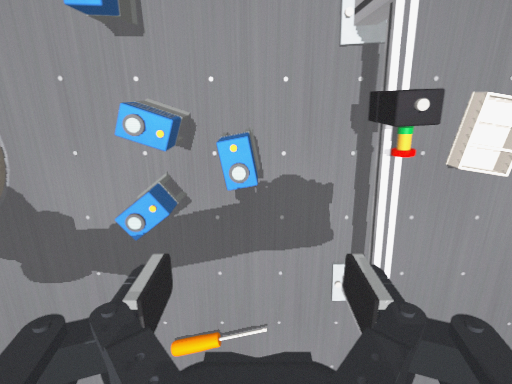

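The wrist view shows carrier D at (238,162), tilted a few degrees. The bar runs from about (405,20) to (380,265), with the stop at (405,107) and the red head at (403,153). I'll fit D's pose and the bar line.

```bash
cat > fit.py <<'E'
from h import *
from scipy.optimize import minimize
def block(x,y,a,z0,z1):
    c,s=np.cos(a),np.sin(a)
    return np.array([[x+c*u-s*v,y+s*u+c*v,z] for u in(-.019,.019) for v in(-.03,.03) for z in(z0,z1)])
def bluemask(p,T,x,y,zc):
    hsv=cv2.cvtColor(p["pixels"],cv2.COLOR_RGB2HSV)
    m=cv2.inRange(hsv,(100,110,25),(130,255,255))
    m=cv2.morphologyEx(m,cv2.MORPH_CLOSE,np.ones((3,3)))
    cs,_=cv2.findContours(m,cv2.RETR_EXTERNAL,cv2.CHAIN_APPROX_NONE)
    q=proj(p,T,[x,y,zc])[0]
    c=min([c for c in cs if cv2.contourArea(c)>60],key=lambda c:np.linalg.norm(c[:,0].mean(0)-q))
    o=np.zeros_like(m); cv2.drawContours(o,[c],-1,255,-1); return o
def fit(views,x,y,a,z0=.044,z1=.086):
    ms=[bluemask(p,T,x,y,(z0+z1)/2)/255. for p,T in views]
    def cost(v):
        t=0
        for (p,T),m in zip(views,ms):
            h=cv2.convexHull(np.round(proj(p,T,block(v[0],v[1],v[2],z0,z1))*16).astype(np.int32))
            o=np.zeros(m.shape,np.uint8); cv2.fillConvexPoly(o,h,255,cv2.LINE_AA,4)
            t+=np.abs(o/255.-m).sum()/m.sum()
        return t
    best=min([minimize(cost,[x,y,a+d],method="Nelder-Mead",options=dict(initial_simplex=[[x,y,a+d],[x+.008,y,a+d],[x,y+.008,a+d],[x,y,a+d+.15]],maxiter=150)) for d in(-.1,.15)],key=lambda r:r.fun)
    return best.x,best.fun
E
python3 - <<'E'
from fit import *
np.set_printoptions(precision=4,suppress=True,linewidth=180)
w=shot("wrist");s=shot("scene");d=shot("side")
for v in ([w],[s],[d],[w,s,d]): print(*fit(v,.46,.006,.1))
p,T=w; g=p["pixels"].mean(2).astype(int)
for r in (50,200,225,240): print(r,g[r,355:425])
E
```

```text
[0.4589 0.0026 0.1648] 0.10290117164808907
[0.457 0.004 0.336] 0.16750486454123634
[0.4601 0.0016 0.2915] 0.31193909233975586
[0.4591 0.0029 0.2711] 0.6324692026683287
50 [136 134 134 137 119  93  98  91  93  93  91  91  94  93  93  94  93  93  92  94  97 111 145 139 139 139 143 137 106  65  96 157 159 203 247 247 247 247 247 247 247 231 141 140
 145 141 142 154 246 247 247 247 247 247 247 162 138 140 137 137 141 139 140 134 138 142 141 138 138 138]
200 [ 97  96  91  94  97  96  97  95  95  96  94 134 145 144 141 158 146  95  83 147 164 224 247 247 247 247 247 247 220 143 142 142 144 221 247 247 247 247 247 243 153 140 140 142
 140 138 138 137 139 139 141 139 135 137 138 139 138 136 139 141 137 135 140 139 137 140 141 137 137 139]
225 [ 95  97  95  94  97  96  94  95  97  97 141 143 140 146 137  89  82 146 165 216 247 247 247 247 247 247 210 143 140 141 143 241 247 247 247 247 247 231 144 143 138 141 140 138
 138 140 141 143 139 138 138 141 139 136 139 141 140 140 140 138 139 136 140 139 140 141 142 139 141 139]
240 [ 96  95  98  98  96  96  97  97 120 139 141 139 147 135  87  84 136 148 243 247 247 247 247 247 242 167 139 140 142 161 247 247 247 247 247 243 158 141 142 140 140 140 142 144
 140 141 142 142 137 141 137 139 142 137 137 140 139 139 141 141 141 144 139 142 139 142 138 138 140 140]
```

```bash
python3 - <<'E'
from fit import *
np.set_printoptions(precision=4,suppress=True,linewidth=180)
p,T=shot("wrist")
for r,a,b in [(50,388.3,410.2),(200,376,395),(225,374.2,392.2),(240,373,391)]:
    A=onz(ray(p,T,(a,r)),.12);B=onz(ray(p,T,(b,r)),.12); print(A,B,(A+B)/2,np.linalg.norm(A-B))
m=bluemask(p,T,.46,.005,.065); cs,_=cv2.findContours(m,0,1); 
ap=cv2.approxPolyDP(cs[0],3,True)[:,0]; print(ap.tolist())
print([onz(ray(p,T,q),.086)[:2] for q in ap.astype(float)])
print(proj(p,T,block(.4589,.0026,.1648,.044,.086)).tolist())
E
```

```text
[0.6079 0.1199 0.12  ] [0.6283 0.1197 0.12  ] [0.6181 0.1198 0.12  ] 0.02036579793655507
[ 0.6155 -0.029   0.12  ] [ 0.6362 -0.029   0.12  ] [ 0.6258 -0.029   0.12  ] 0.020695108254502968
[ 0.6172 -0.0589  0.12  ] [ 0.6373 -0.0589  0.12  ] [ 0.6273 -0.0589  0.12  ] 0.02016758394670494
[ 0.6181 -0.0777  0.12  ] [ 0.6386 -0.0776  0.12  ] [ 0.6284 -0.0777  0.12  ] 0.0205177508976499
[[245, 133], [222, 137], [214, 143], [225, 190], [255, 183]]
[array([0.4714, 0.0393]), array([0.4452, 0.0348]), array([0.4358, 0.028 ]), array([ 0.4465, -0.0284]), array([ 0.4826, -0.0196])]
[[227.18488577510038, 181.67135766248035], [223.86455265607796, 191.31547416747753], [217.9836678349394, 136.97977772847602], [213.42457110922206, 142.01294525913966], [255.20517512307592, 177.18430131556448], [254.94306824418547, 186.38772926595138], [247.35231635918393, 132.04390758002216], [246.16733882926133, 136.53641322697442]]
```

jog_arm --pt "0 0 -0.1 1 -12 50 85" --pt "0 0 -0.19 3 -24 105 85" --pt "0 0 -0.19 3 -24 110 85" --pt "0 0 -0.19 3 -24 110 85"

```text
t: 3.08
eef_pos: [0.4625, 0.0031, 0.1825]
tool_rot: [0.001, 0.638, 0.77, 0.001]
contact_force: [0.5, 0.6, 1.0]
gripper_width: 0.999
grasp_force: 0.0
```

```bash
python3 c.py pics/w2.png carrier_center carrier; python3 - <<'E'
from fit import *
np.set_printoptions(precision=4,suppress=True,linewidth=180)
w=shot("wrist"); print(*fit([w],.459,.003,.19))
m=bluemask(*w,.46,.005,.065); cs,_=cv2.findContours(m,0,1); 
ap=cv2.approxPolyDP(cs[0],4,True)[:,0]; print(ap.tolist(),[onz(ray(*w,q),.086)[:2] for q in ap.astype(float)])
E
```

```text
3.075 [0.4625 0.0031 0.1825] [0.0005 0.6376 0.7704 0.0006] [0.4771 0.6468 1.0091] 0.998752133789744
cam [0.447  0.0834 0.3246] [0.9822 0.1876 0.0019] [ 0.0615 -0.3125 -0.9479]
carrier_center [146.7 119.9] 0.9 [0.3535 0.0422 0.043 ]
carrier_center [124.3 221.2] 0.65 [ 0.3386 -0.0619  0.043 ]
carrier [252.5 166.2] 0.91 [0.4564 0.0081 0.    ]
carrier [158.3 113.4] 0.67 [0.3505 0.0447 0.    ]
carrier [140.2 208.5] 0.63 [ 0.3391 -0.0648  0.    ]
[0.4589 0.0017 0.1622] 0.09602812485376011
[[234, 152], [229, 161], [231, 227], [272, 227], [272, 154]] [array([0.4383, 0.0366]), array([0.4355, 0.0286]), array([ 0.4464, -0.0284]), array([ 0.4813, -0.0218]), array([0.4683, 0.0407])]
```

View pics/w2.png

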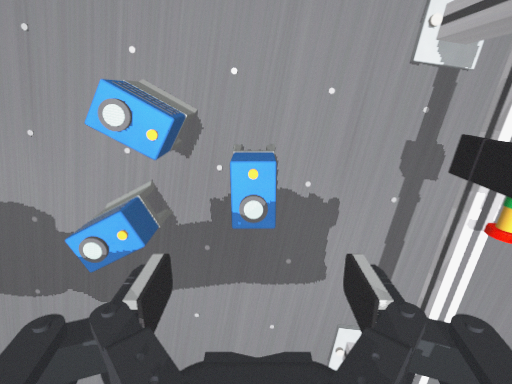

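The wrist crop shows carrier D aligned with the tool. Its top face spans columns 231–276 and its front edge is at row 228, so its centre is about (0.460, 0.005).

jog_arm --pt "0 0 0 2 -2 45 85" --pt "0 0 0 2 -2 95 85" --pt "0 0 0 2 -2 125 85" --pt "0 0 0 2 -2 136 85" --pt "0 0 0 2 -2 136 85" --pt "0 0 0 2 -2 136 30" --pt "0 0 0 2 -2 136 30" --pt "0 0 0 2 -2 136 30" --pt "0 0 0 2 -2 136 30" --pt "0 0 0 2 -2 136 30" --grip_force 70

```text
t: 4.53
eef_pos: [0.4594, 0.0046, 0.0462]
tool_rot: [0.001, 0.637, 0.771, 0.001]
contact_force: [-0.9, -0.1, 6.7]
gripper_width: 0.436
grasp_force: 69.3
```

jog_arm --pt "0 0 0 0 0 -15 30" --pt "0 0 0 0 0 -50 30" --pt "0 0 0 0 0 -100 30" --pt "0 0 0.05 0 0 -150 30" --pt "0 0 0.138 0 0 -190 30" --pt "0 0 0.138 0 0 -190 30" --pt "0 0 0.138 0 0 -190 30"

```text
t: 5.4
eef_pos: [0.4576, 0.0045, 0.2347]
tool_rot: [-0.0, 0.688, 0.726, -0.001]
contact_force: [0.1, 0.6, -3.0]
gripper_width: 0.437
grasp_force: 71.2
```

jog_arm --pt "0 0 0 -15 40 0 30" --pt "0 0 0 -35 90 0 30" --pt "0 0 0 -50 140 0 30" --pt "0 0 0 -58 166 0 30" --pt "0 0 0 -58 166 0 30" --pt "0 0 0 -58 166 0 30"

```text
t: 6.15
eef_pos: [0.6258, -0.0444, 0.2334]
tool_rot: [-0.002, 0.688, 0.725, -0.001]
contact_force: [0.1, -0.3, -3.1]
gripper_width: 0.434
grasp_force: 71.6
```

```bash
python3 c.py pics/w3.png bar_top stop plunger_face; python3 - <<'E'
from fit import *
np.set_printoptions(precision=4,suppress=True,linewidth=180)
m=[]
for n in("scene","side"):
    p,T=shot(n)
    for th in("carrier_center","plunger_face"): print(n,th,[np.round(d["xy"]).tolist() for d in bot.tip_of(th,p)][:5])
    c=proj(p,T,[.6266,-.02,.2])[0].astype(int); x,y=c-60
    im=cv2.cvtColor(p["pixels"][y:y+140,x:x+110],cv2.COLOR_RGB2BGR); m.append(cv2.resize(im,(400,509),interpolation=cv2.INTER_CUBIC))
cv2.imwrite("pics/pair3.png",np.hstack(m))
E
```

```text
6.15 [ 0.6258 -0.0444  0.2334] [-0.0015  0.6883  0.7255 -0.0013] [ 0.0947 -0.3281 -3.1094] 0.4342180485588144
cam [0.6222 0.0373 0.3755] [ 0.9986  0.0532 -0.0038] [ 0.0133 -0.3178 -0.9481]
bar_top [257.7 161. ] 0.62 [ 0.6244 -0.0177  0.12  ]
stop [263.6  52.3] 0.93 [0.6244 0.0672 0.12  ]
plunger_face [256.8 110.3] 0.61 [0.6215 0.0253 0.142 ]
scene carrier_center [[275.0, 181.0], [181.0, 172.0], [204.0, 145.0], [229.0, 103.0]]
scene plunger_face []
side carrier_center [[251.0, 126.0], [357.0, 226.0], [336.0, 249.0], [327.0, 305.0]]
side plunger_face [[362.0, 176.0], [235.0, 178.0]]
```

View pics/w3.png

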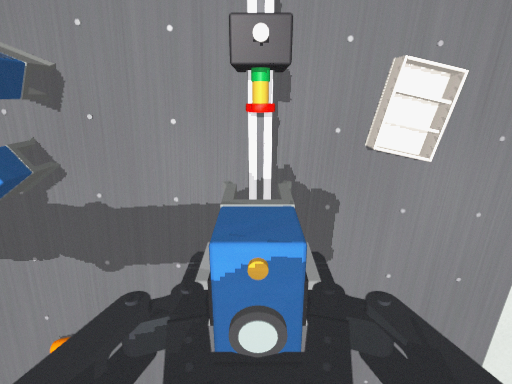

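View pics/pair3.png

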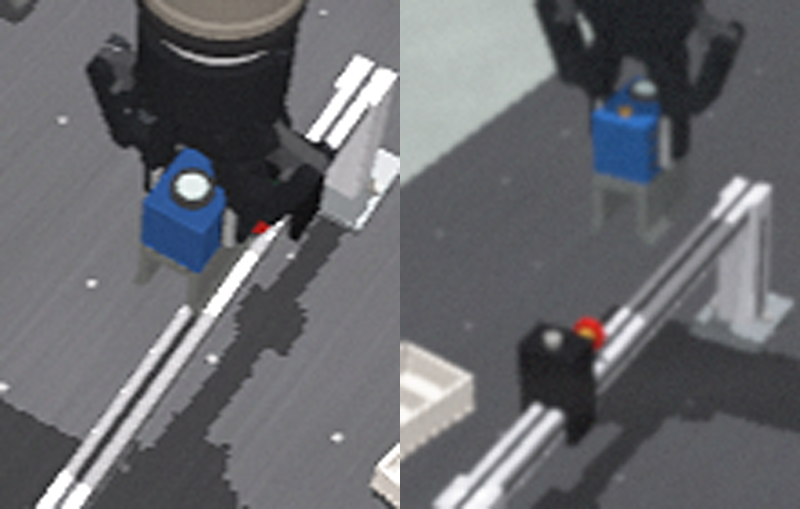

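The wrist view shows the carrier held upright over the bar. Its grey legs span columns 222–296 at row 200, the bar spans 248–272, and the red head is at (260,107). I'll measure the lateral and yaw offsets.

```bash
python3 - <<'E'
from fit import *
np.set_printoptions(precision=4,suppress=True,linewidth=200)
p,T=shot("wrist"); g=p["pixels"].mean(2).astype(int); C=[]
for r in (125,140,155,170,185):
    e=np.where(g[r,235:290]>185)[0]+235; a,b=e[0]-.5,e[-1]+.5
    A,B=onz(ray(p,T,(a,r)),.12),onz(ray(p,T,(b,r)),.12); C.append((A+B)/2); print(r,a,b,(A+B)/2,np.linalg.norm(A-B))
C=np.array(C); k=np.polyfit(C[:,1],C[:,0],1); print("yaw",-k[0],"x at y=-.045",np.polyval(k,-.045))
for r in(190,197,203): print(r,g[r,214:304])
hsv=cv2.cvtColor(p["pixels"],cv2.COLOR_RGB2HSV); m=cv2.inRange(hsv,(100,110,25),(130,255,255))
o=bot.get_obs();zb=o["eef_pos"][2]-.046
for r,z in((212,zb+.05),(243,zb+.086),(290,zb+.086),(330,zb+.086)):
    e=np.where(m[r,190:330])[0]+190; A,B=onz(ray(p,T,(e[0]-.5,r)),z),onz(ray(p,T,(e[-1]+.5,r)),z); print(r,e[0],e[-1],A,B,(A+B)/2)
R_=rot(o["tool_rot"]); print(R_)
rr=(R.from_matrix(R_)).as_matrix()
E
```

```text
125 245.5 269.5 [0.6246 0.0121 0.12  ] 0.019994362700767872
140 245.5 268.5 [ 0.6249 -0.0003  0.12  ] 0.019467515500832602
155 245.5 268.5 [ 0.6255 -0.0131  0.12  ] 0.019782326907643467
170 245.5 268.5 [ 0.6262 -0.0264  0.12  ] 0.020106054170579653
185 246.5 268.5 [ 0.6274 -0.04    0.12  ] 0.019550481492304476
yaw 0.05278092400686991 x at y=-.045 0.6273975084417504
190 [132 129 131 134 130 134 135 133 130 131 133 119 115 115 115 114 113 113 113 115 111  95  92 132  88  92  87  85  86  88  90  86 107 215 219 224 222 221 220 215 122  87  87  89  87  89  93 218 220
 220 223 221 219 218 169  89  87  86  87  86  88  89  89  88  95 104 111 114 114 116 116 112 113 112 115 111 111  87  88  86  86  87  86  84  90  88  90  85  87  87]
197 [130 129 131 133 128 131 135 134 126 111 111 111 113 113 114 112 115 113 112 106  88  88  84  84  88  88  87  88  88  88  90  87  97 212 218 223 222 221 220 216 154  86  87  89  88  87  92 218 217
 219 221 220 218 218 162  90  87  89  91  88  89  91  88  89  88  89  86 103 106 113 117 113 114 114 112 114 114 115  95  87  91  87  87  87  86  88  85  86  89  88]
203 [ 87  86  89  86  87  89  97 115 116 113 113 115 114 116 113 115 116 113 114 113 113 113 105 102 105 102 102 102 104 102 102 106 104 101 103 101 102 100 100 100 104 102 102 104 107 107 109 108 108
 107 108 107 108 115 112 115 113 111 115 114 114 115 114 116 114 114 114 114 112 115 114 113 115 113 114 115 114 113 112 116 102  85  90  90  86  87  85  86  87  87]
212 219 295 [ 0.6071 -0.019   0.2395] [ 0.6448 -0.0171  0.2395] [ 0.6259 -0.0181  0.2395]
243 210 305 [ 0.608  -0.0171  0.2755] [ 0.6441 -0.0152  0.2755] [ 0.6261 -0.0162  0.2755]
290 211 303 [ 0.6085 -0.0379  0.2755] [ 0.6454 -0.036   0.2755] [ 0.627  -0.0369  0.2755]
330 214 301 [ 0.6098 -0.0575  0.2755] [ 0.6465 -0.0556  0.2755] [ 0.6282 -0.0565  0.2755]
[[-0.052   0.9986  0.0003]
 [ 0.9986  0.052   0.    ]
 [ 0.      0.0003 -1.    ]]
```

jog_arm --pt "0 0 0 0 0 30 30" --pt "0 0 0 0 0 60 30" --pt "0 0 0 0 0 75 30" --pt "0 0 0 0 0 85 30" --pt "0 0 0 0 0 92 30" --pt "0 0 0 0 0 97 30" --pt "0 0 0 0 0 97 30"

```text
t: 7.58
eef_pos: [0.6276, -0.0447, 0.1384]
tool_rot: [0.0, 0.688, 0.725, 0.0]
contact_force: [-0.8, 0.3, -2.6]
gripper_width: 0.434
grasp_force: 71.5
```

jog_arm --pt "0 0 0 0 0 3 30" --pt "0 0 0 0 0 5 30" --pt "0 0 0 0 0 6 30" --pt "0 0 0 0 0 6 30"

```text
t: 8.07
eef_pos: [0.6274, -0.0447, 0.1323]
tool_rot: [-0.0, 0.688, 0.725, -0.0]
contact_force: [-0.1, 0.5, -2.9]
gripper_width: 0.435
grasp_force: 71.5
```

jog_arm --pt "0 0 0 0 0 1 30" --pt "0 0 0 0 0 2 30" --pt "0 0 0 0 0 2 30" --pt "0 0 0 0 0 2 30"

```text
t: 8.57
eef_pos: [0.6275, -0.0447, 0.1303]
tool_rot: [-0.0, 0.688, 0.725, 0.0]
contact_force: [-0.1, 0.2, -2.4]
gripper_width: 0.44
grasp_force: 71.5
```

jog_arm --pt "0 0 0 0 0 0.5 30" --pt "0 0 0 0 0 1 30" --pt "0 0 0 0 0 1 30"

```text
t: 8.95
eef_pos: [0.6275, -0.0447, 0.1299]
tool_rot: [0.0, 0.689, 0.725, 0.0]
contact_force: [-2.5, 0.2, 4.1]
gripper_width: 0.433
grasp_force: 72.1
```

Seated: the vertical force went from -2.9 to +4.1 N, at the height expected. Sliding towards the plunger.

jog_arm --pt "0 0 0 5 0 0 30" --pt "0 0 0 12 0 0 30" --pt "0 0 0 20 0 0 30" --pt "0 0 0 28 0 0 30" --pt "0 0 0 34 0 0 30" --pt "0 0 0 34 0 0 30"

```text
t: 9.7
eef_pos: [0.6263, -0.0092, 0.1299]
tool_rot: [0.0, 0.688, 0.726, 0.001]
contact_force: [-0.9, -1.2, 5.5]
gripper_width: 0.437
grasp_force: 72.3
```

```bash
python3 c.py pics/w4.png stop plunger_face
```

```text
9.7 [ 0.6263 -0.0092  0.1299] [0.0003 0.688  0.7257 0.0008] [-0.9128 -1.2192  5.4716] 0.43692435737630614
cam [0.6219 0.0724 0.272 ] [0.9985 0.0539 0.0017] [ 0.0187 -0.3173 -0.9482]
stop [257.  101.5] 0.82 [0.6221 0.0687 0.12  ]
plunger_face [255.2 204.4] 0.76 [0.6236 0.0243 0.142 ]
```

View pics/w4.png

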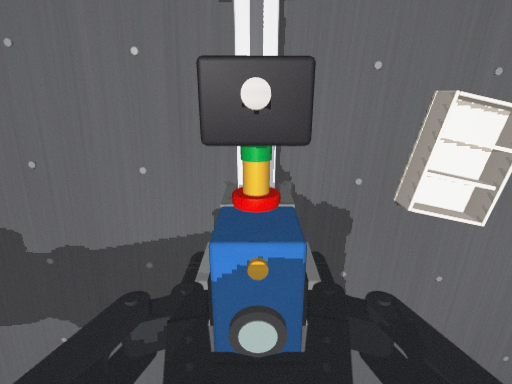

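The plunger head at (256,200) is almost touching the carrier, and the green sleeve still shows at (256,152). I'll advance in small steps, reading the force.

jog_arm --pt "0 0 0 1 0 0 30" --pt "0 0 0 2 0 0 30" --pt "0 0 0 3 0 0 30" --pt "0 0 0 3 0 0 30" --pt "0 0 0 3 0 0 30"

```text
t: 10.48
eef_pos: [0.6262, -0.0075, 0.1299]
tool_rot: [0.001, 0.688, 0.725, 0.0]
contact_force: [0.2, -3.5, 5.9]
gripper_width: 0.434
grasp_force: 72.4
```

jog_arm --pt "0 0 0 1 0 0 30" --pt "0 0 0 2 0 0 30" --pt "0 0 0 3 0 0 30" --pt "0 0 0 3 0 0 30" --pt "0 0 0 3 0 0 30"

```text
t: 11.1
eef_pos: [0.626, -0.0045, 0.1299]
tool_rot: [0.001, 0.688, 0.725, 0.0]
contact_force: [0.2, -4.5, 6.0]
gripper_width: 0.435
grasp_force: 72.4
```

jog_arm --pt "0 0 0 1 0 0 30" --pt "0 0 0 2 0 0 30" --pt "0 0 0 3 0 0 30" --pt "0 0 0 3 0 0 30" --pt "0 0 0 3 0 0 30"

```text
t: 11.72
eef_pos: [0.6259, -0.0028, 0.1299]
tool_rot: [0.001, 0.689, 0.725, -0.0]
contact_force: [0.2, -6.4, 6.0]
gripper_width: 0.436
grasp_force: 72.4
```

```bash
cat > g.py <<'E'
import sys
from h import *
np.set_printoptions(precision=4,suppress=True)
o=bot.get_obs(); print(o["t"],o["eef_pos"],o["contact_force"])
p,T=shot("wrist"); save(p,sys.argv[1])
h=cv2.cvtColor(p["pixels"],cv2.COLOR_RGB2HSV)[100:230,248:266]
def rows(lo,hi):
    m=cv2.inRange(h,lo,hi).sum(1)/255; r=np.where(m>5)[0]+100; return (r.min(),r.max(),len(r)) if len(r) else None
for n,lo,hi in(("green",(45,100,50),(85,255,255)),("yellow",(15,120,80),(35,255,255)),("red",(0,150,80),(8,255,255))):
    print(n,rows(lo,hi))
E
python3 g.py pics/w5.png
```

```text
11.725 [ 0.6259 -0.0028  0.1299] [ 0.2274 -6.3871  6.0245]
green (np.int64(163), np.int64(174), 12)
yellow (np.int64(175), np.int64(207), 33)
red (np.int64(208), np.int64(222), 15)
```

jog_arm --pt "0 0 0 1 0 0 30" --pt "0 0 0 2 0 0 30" --pt "0 0 0 3 0 0 30" --pt "0 0 0 3 0 0 30" --pt "0 0 0 3 0 0 30"

```text
t: 12.4
eef_pos: [0.6257, -0.0005, 0.1299]
tool_rot: [0.001, 0.689, 0.725, -0.0]
contact_force: [0.8, -8.5, 5.5]
gripper_width: 0.438
grasp_force: 72.4
```

```bash
python3 g.py pics/w6.png; python3 - <<'E'
from h import *
m=[]
w=cv2.imread("pics/w6.png")[60:260,170:340]; m.append(cv2.resize(w,(340,400)))
for n in("scene","side"):
    p,T=shot(n); c=proj(p,T,[.624,.03,.14])[0].astype(int); x,y=c-25
    im=cv2.cvtColor(p["pixels"][y:y+50,x:x+28 if 0 else x+50],cv2.COLOR_RGB2BGR); m.append(cv2.resize(im,(230,400)[::1] if 0 else (230,230),interpolation=cv2.INTER_CUBIC))
a=np.vstack(m[1:]); a=cv2.resize(a,(200,400)); cv2.imwrite("pics/t6.png",np.hstack([m[0],a]))
E
```

```text
12.4 [ 0.6257 -0.0005  0.1299] [ 0.7765 -8.4587  5.4947]
green (np.int64(169), np.int64(174), 6)
yellow (np.int64(175), np.int64(207), 33)
red (np.int64(208), np.int64(223), 16)
```

View pics/t6.png

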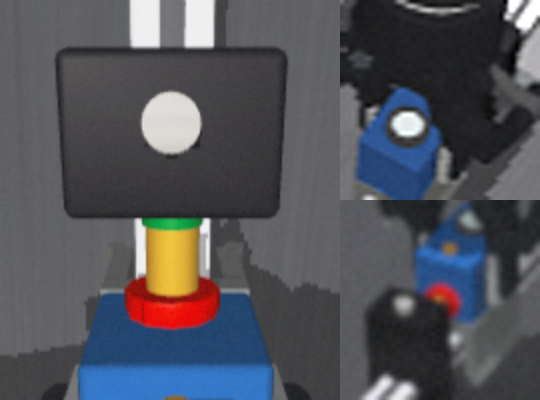

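```bash
cat > m.py <<'E'
import sys
from h import *
o=bot.get_obs(); p,T=shot("wrist"); px=p["pixels"].astype(int)
h=cv2.cvtColor(p["pixels"],cv2.COLOR_RGB2HSV)[120:235,252:262]
f=lambda lo,hi:np.where((cv2.inRange(h,lo,hi)>0).mean(1)>.5)[0]+120
g,y,r=f((45,100,40),(85,255,255)),f((15,120,80),(38,255,255)),f((0,150,80),(8,255,255))
ge=(g if len(g) else y)[0]-.5; print(o["eef_pos"].round(4) if hasattr(o["eef_pos"],"round") else o["eef_pos"],np.round(o["contact_force"],1),"green",len(g),"yellow",y[0],y[-1],"red",r[0],r[-1])
for z,rad in((.148,0),(.149,0)):
    H=onz(ray(p,T,(257,ge)),.164)[1]; G=onz(ray(p,T,(257,y[0]-.5)),z)[1]; B=onz(ray(p,T,(257,y[-1]+.5)),z)[1]
    Rr=onz(ray(p,T,(257,r[-1]+.5)),.153)[1]
    print("housing y",H,"green end",G,"remaining mm",(H-G)*1e3,"yellow len",(G-B)*1e3,"face",Rr,"out",(H-Rr)*1e3)
E
python3 m.py
```

```text
[ 6.258e-01 -5.000e-04  1.299e-01] [ 1.5 -8.6  5.9] green 6 yellow 175 207 red 209 222
housing y 0.0552885504498945 green end 0.0487985897305187 remaining mm 6.489960719375805 yellow len 14.906641043565857 face 0.02895493264056255 out 26.33361780933195
housing y 0.0552885504498945 green end 0.04906300090503571 remaining mm 6.225549544858794 yellow len 14.786194691485157 face 0.02895493264056255 out 26.33361780933195
```

```bash
python3 - <<'E'
from h import *
p=bot.read_camera("wrist")
for fn,pos,q in(("pics/w4.png",[.6263,-.0092,.1299],[.0003,.688,.7257,.0008]),("pics/w5.png",[.6259,-.0028,.1299],[.001,.689,.725,0]),("pics/w6.png",[.6257,-.0005,.1299],[.001,.689,.725,0])):
    im=cv2.imread(fn); T=T_of("wrist",p,dict(eef_pos=pos,tool_rot=[.0005,.6883,.7254,.0005]))
    h=cv2.cvtColor(im,cv2.COLOR_BGR2HSV)[120:235,252:262]
    f=lambda lo,hi:np.where((cv2.inRange(h,lo,hi)>0).mean(1)>.5)[0]+120
    g,y,r=f((45,100,40),(85,255,255)),f((15,120,80),(38,255,255)),f((0,150,80),(8,255,255))
    Y=lambda row,z:onz(ray(p,T,(257,row)),z)[1]*1e3
    print(fn,g[0],g[-1],y[-1],r[0],r[-1],"H",Y(g[0]-.5,.164),"rem",Y(g[0]-.5,.164)-Y(y[0]-.5,.1485),"out",Y(g[0]-.5,.164)-Y(r[-1]+.5,.153))
E
```

```text
pics/w4.png 145 161 195 197 211 H 55.26858782038884 rem 9.516033846889307 out 30.00729748105317
pics/w5.png 163 174 207 209 222 H 55.14679249930457 rem 8.552931992305481 out 28.53797381031273
pics/w6.png 169 174 207 209 223 H 55.21563932699453 rem 6.321778819995451 out 26.77239226804961
```

Calibrated against the rest picture, the plunger is about 3.3 mm in. It needs about 5.7 mm more.

jog_arm --pt "0 0 0 1 0 0 30" --pt "0 0 0 2 0 0 30" --pt "0 0 0 3 0 0 30" --pt "0 0 0 4 0 0 30" --pt "0 0 0 4 0 0 30" --pt "0 0 0 4 0 0 30" --pt "0 0 0 4 0 0 30"

```text
t: 13.52
eef_pos: [0.6256, 0.0024, 0.1299]
tool_rot: [0.002, 0.689, 0.724, -0.001]
contact_force: [0.9, -9.3, 5.3]
gripper_width: 0.438
grasp_force: 72.4
```

```bash
python3 m.py
```

```text
[0.6256 0.0024 0.1299] [ 0.9 -9.3  5.3] green 0 yellow 177 207 red 209 223
housing y 0.05522206049878879 green end 0.05085999890023865 remaining mm 4.362061598550141 yellow len 14.04072943120213 face 0.031417918376030626 out 23.804142122758165
housing y 0.05522206049878879 green end 0.05113262775014804 remaining mm 4.089432748640751 yellow len 13.927248591241261 face 0.031417918376030626 out 23.804142122758165
```

jog_arm --pt "0 0 0 1 0 0 30" --pt "0 0 0 2 0 0 30" --pt "0 0 0 3 0 0 30" --pt "0 0 0 3 0 0 30" --pt "0 0 0 3 0 0 30" --pt "0 0 0 3 0 0 30"

```text
t: 14.32
eef_pos: [0.6255, 0.0045, 0.1299]
tool_rot: [0.002, 0.689, 0.724, -0.001]
contact_force: [0.5, -10.9, 5.0]
gripper_width: 0.434
grasp_force: 72.4
```

```bash
python3 m.py
```

```text
[0.6255 0.0045 0.1299] [  0.5 -10.9   5. ] green 0 yellow 182 207 red 209 223
housing y 0.05549283658390581 green end 0.05083163809701906 remaining mm 4.661198486886751 yellow len 11.841397464338106 face 0.03359300852913705 out 21.89982805476876
housing y 0.05549283658390581 green end 0.05112296300244948 remaining mm 4.369873581456331 yellow len 11.74563457269276 face 0.03359300852913705 out 21.89982805476876
```

jog_arm --pt "0 0 0 0.5 0 0 30" --pt "0 0 0 1 0 0 30" --pt "0 0 0 1 0 0 30" --pt "0 0 0 1 0 0 30" --pt "0 0 0 1 0 0 30" --pt "0 0 0 1 0 0 30"

```text
t: 15.12
eef_pos: [0.6254, 0.0051, 0.13]
tool_rot: [0.002, 0.69, 0.724, -0.001]
contact_force: [1.0, -12.3, 5.6]
gripper_width: 0.436
grasp_force: 72.4
```

```bash
python3 m.py; python3 g.py pics/w9.png; python3 - <<'E'
from h import *
m=[cv2.resize(cv2.imread("pics/w9.png")[120:300,170:340],(378,400))]
p,T=shot("side"); c=proj(p,T,[.624,.03,.14])[0].astype(int); x,y=c-35
m.append(cv2.resize(cv2.cvtColor(p["pixels"][y:y+70,x:x+70],cv2.COLOR_RGB2BGR),(400,400),interpolation=cv2.INTER_CUBIC)); cv2.imwrite("pics/t9.png",np.hstack(m))
E
```

```text
[0.6254 0.0051 0.13  ] [  1.  -12.3   5.6] green 0 yellow 184 207 red 209 223
housing y 0.055308768659880686 green end 0.05052553234798808 remaining mm 4.783236311892606 yellow len 10.957218629648123 face 0.034171498855133736 out 21.13726980474695
housing y 0.055308768659880686 green end 0.050824484617481375 remaining mm 4.484284042399311 yellow len 10.86859847793184 face 0.034171498855133736 out 21.13726980474695
15.175 [0.6254 0.0051 0.1299] [  0.666  -11.8328   6.3912]
green None
yellow (np.int64(184), np.int64(207), 24)
red (np.int64(208), np.int64(223), 16)
```

View pics/t9.png

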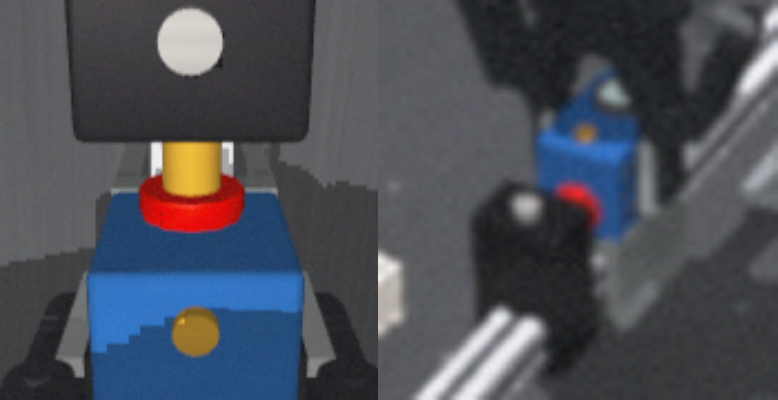

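The crop shows the carrier level and seated, with only yellow between the housing (row ~138) and the red head. The plunger is about 8.9 mm in and the push is about 12 N, steady.

```bash
python3 -c "
from station import bot
print(bot.hand_in())"
```

```text
the job is handed in; nothing more can be done
None
```

I seated the farthest blue carrier on the bar, slid it against the plunger until that was about half way in (about 8.9 mm by camera), and handed in at about 15 s while still holding it there with about 12 N.

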